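# Lift the teal lid off its pastry box and stand it in the drying rack

## Robot

A 6-joint arm with a two-finger parallel gripper is mounted at the origin on the work surface. World frame = base frame: x ahead of the robot, y to its left, z up, the work surface at z = 0. Lengths are in m, angles in degrees, forces in N, time in s.
With the tool pointing down it reaches from about 0.3 to 0.75 m from the base axis. Payload 8.5 kg.
Tool frame: the origin (TCP) lies at the very end of the fingers, on their centre line; the grasp point (between the pads) lies 19 mm behind it; z points along the fingers, y is the line along which they close (so a half turn about z gives the same grasp; the last joint's range is limited). The gripper opens to 85 mm and grips with 20 to 120 N. Pads are 22 mm wide; open, the fingers measure 114 mm over their backs; the gripper's body (76 mm by 85 mm) begins 54 mm behind the grasp point. The pads swing forward as they close: fully open they stand 13 mm farther back than shut.
Start: joints at [57.393, 21.807, 74.336, -0, 83.858, -12.336], TCP at [0.191, 0.516, 0.231] pointing down, gripper open.
Joint ranges: [-178.18, 178.18], [-50.72, 133.34], [12.68, 142.11], [-81.47, 261.47], [9.98, 163.14], [-165.26, 165.26]. Speed limits (degrees/s): [136.94, 136.94, 180, 180, 180, 180].

## Interface

Orientations are given as a 3x3 rotation matrix whose columns are the frame's x, y, z axes.
In Python, from rig import * gives the robot as it stands. The module is installed in compiled form; this text tells all that it offers.
- The arm moves only by the shell command python3 -m pendant 'ROWS' [OPENING] [FORCE]. ROWS is JSON, a list of rows, each a list of 2 entries, a list of its own where there are three numbers: the shift along the tool's x, y, z as a fraction of full scale, then the turn, a rotation vector about the tool's x, y, z as a fraction of full scale. A call has 1 to 8 rows; each row shifts and turns the commanded pose from where the row before left it, along the tool's axes as they then stand; what a row does not reach is not made up. Full scale, the value 1, is 40 mm for a shift and 5 degrees for a turn. A row lasts 1/8 s, in which the tool goes at most 62.5 mm and 10.7 degrees, less where a joint would pass 70% of its speed; a pose out of reach is approached as far as the arm can. A call with a number of a shift or a turn outside -1 to 1 is refused whole. A call with a gripper value outside its range is refused whole. OPENING is the opening, from 0 (shut) to 1 (fully open), set as the call begins (- or left out, the last holds). The fingers move at their own pace and stop on an object; FORCE is the grip in N (left out, the last holds). Time passes only in rows, so rows that do not move let the fingers close. It gives the time, the measured TCP pose, the force, the opening and the grip force at its end, in the units of the state.
- observe(): the state, without advancing time (a new reading comes with each control period).
- get_image(name): name is "side" or "top" or "wrist"; returns a dict with "img" (400x640x3 uint8, blue, green, red), "range_z" (400x640 float32, m along the optical axis (not along the pixel's ray), 0 where there is no reading), "camera_matrix" (3x3 intrinsics, pixels), "dist_coeffs" ([k1, k2, p1, p2, k3] as OpenCV has them; the pictures are not rectified), "eye" and "rotation" of the camera in the world. Camera axes: x right, y down, z forward; pixel columns grow to the right and rows downward; lengths in m; the calibration is good to about 2 mm. A picture is of the moment at which its call begins.
- close_job(): hands the job in; it is judged then, once.
Trained networks look in the newest picture that a camera, given by its name, has taken for a name from the list of things; names that differ only in an ending like _2 or _b are one class to them, and where a whole thing is asked for, a point or a joint stands for the part that bears it (a point fixed in the world has none). Each returns a list of dicts, best first, with "conf" (0 to 1); they miss things now and then, are a little off and sometimes report something else, mostly with a low value. They report only what shows in the picture. A call takes as long as a camera call. They do not tell look-alikes from the thing itself.
- regions_of(camera, query): "mask" (400x640 bool, what is visible of it).
- landmark_of(camera, query): "point" ([x, y, z] in m, in world coordinates, good to about 4 mm: a listed point, or the origin of a listed thing).
The state is a dict: "time_s": time; "q": joint angles; "qvel": joint speeds; "joint_efforts": joint torques, N m; "position": TCP position; "tool_rot": TCP orientation; "ft_force": force on the tool from outside, world axes, zero at the start; "wrist_torque": the same for the moment, N m; "grip_width": finger opening in m; "gripper_force": force on a finger pad.
Only numpy, scipy, OpenCV 4.12 (cv2) and the standard library are available. Lean on these libraries where they do the work, as an engineer would, in place of code of your own. Each camera call takes 0.05 s, during which the arm holds its last target. There are 200 camera calls.

## Task

The teal lid needs drying: swing it up by its steel handle bar until it stands upright on its hinge rod, lift it straight up off the rod, then lower it hinge edge down into the slot of the wooden drying rack and let go of it there. Set it down, do not drop it, and leave the white-lidded box shut and undisturbed.

Things in the scene. Friction and masses are not known exactly. Their poses are not given: they have to be found in the camera images.
- teal_box: White pastry box, fixed, 120 (x) x 160 (y) x 70 high, walls 5, shut by the teal lid (sizes in mm). Origin: centre of underside, on the counter; z up. Front is -x, where the lid's handle juts out. Hinge: fixed 8 mm steel rod along y, 160 long, axis at x=+82, z=+74, on brackets at y=0 and +-76.
- teal_lid: Its lid, loose, 0.26 kg, free hinge (falls if let go). Origin: mid hinge axis; closed, axes as the box's. Plate 8 thick, 168 wide, x -16 to -146. Round handle bar along y, 12 thick, axis x=-198, z=0; free gap 46 to plate, 106 between its arms; it can turn in the fingers. Opens -x upward. Hooks (y +-45, 22 wide, 22 thick, to x=+14) straddle the rod, slot open to +x, 2 mm play.
- rack: Wooden drying rack, fixed, base 130 (x) x 200 (y) x 8 mm. Origin: centre of underside, on the counter; z up. One slot along y, centred on x=0, open at top and ends: 36 wide from its floor (z=8) to z=62, flaring to about 70 at the mouth, z=88. Standing in it on its hooks, the lid has its origin at z=22 and its bar at about z=220; it may lean up to 15 degrees.
- white_lid: White lid of a second, otherwise identical box, closed, loose; a bystander to be left alone. Same size, origin and axes as the teal lid (origin on its rod, 74 mm above the counter).
Not all that is in view belongs to the job. What is shaped like the rack but purple is not meant.

How it is judged:
By the outcome, as a careful person would: the job done as asked, in the order asked, and still so for the second after the job is handed in, with the robot touching nothing.
It also fails if it takes over 56 s, if anything falls off the work surface, if the arm or the gripper's body presses on something with over 40 N, if the wrist force passes 120 N, or if a joint passes its speed limit or range.

## Working session

There is one attempt and no reset: what is moved stays moved. The work goes in short steps, Python scripts to look and compute and a shell command to move; the robot and the scene stay as the last step left them, time stands still between calls to the robot, and variables do not carry over. Pictures are saved under pics/ and viewed, at most 10 in all, crops included, and the job is handed in when it is done.

```bash
mkdir -p pics; cat > h.py <<'E'
from rig import *
import numpy as np, cv2
def cloud(d,mask):
    v,u=np.nonzero(mask&(d["range_z"]>0)); z=d["range_z"][v,u]
    p=cv2.undistortPoints(np.stack([u,v],1).astype(float).reshape(-1,1,2),np.array(d["camera_matrix"]),np.array(d["dist_coeffs"])).reshape(-1,2)
    P=np.c_[p*z[:,None],z]
    return P@np.array(d["rotation"]).T+np.array(d["eye"])
E
python3 - <<'E'
from h import *
o=observe();print(o["position"],o["time_s"],np.round(o["tool_rot"],3).tolist())
for c in("top","side"):
    d=get_image(c);cv2.imwrite(f"pics/{c}0.png",d["img"]);print(c,np.round(d["eye"],3))
    for q in("teal_box","teal_lid","rack","white_lid"):
        for r in landmark_of(c,q): print(c,q,np.round(r["point"],3),round(r["conf"],2))
    for q in("teal_lid","rack","white_lid"):
        for r in regions_of(c,q)[:2]:
            P=cloud(d,r["mask"]); 
            if len(P)<20: continue
            rc=cv2.minAreaRect(P[:,:2].astype(np.float32))
            print(c,q,"reg",round(r["conf"],2),len(P),np.round(np.median(P,0),3),np.round(np.percentile(P[:,2],[5,95]),3),np.round(rc[0],3),np.round(rc[1],3),round(rc[2],1))
E
```

```text
[0.1903742  0.51567424 0.23071896] 0.0 [[-0.938, 0.346, -0.001], [0.346, 0.938, -0.001], [0.0, -0.001, -1.0]]
top [0.237 0.008 1.254]
top teal_box [ 0.63  -0.004  0.072] 0.39
top teal_lid [ 0.63  -0.004  0.074] 0.96
top rack [ 0.513  0.286 -0.002] 0.9
top rack [ 0.274  0.301 -0.001] 0.71
top white_lid [ 0.591 -0.284  0.076] 0.73
top teal_lid reg 0.4 3611 [0.506 0.277 0.013] [0.005 0.087] [0.511 0.284] [0.212 0.136] 78.6
top rack reg 0.81 3546 [0.506 0.277 0.013] [0.005 0.087] [0.511 0.281] [0.201 0.131] 77.4
top rack reg 0.76 3960 [0.27  0.298 0.011] [0.005 0.086] [0.271 0.305] [0.209 0.133] 87.0
top white_lid reg 0.77 3847 [ 0.5   -0.278  0.079] [0.075 0.084] [ 0.491 -0.278] [0.17  0.217] 85.8
side [-0.054 -0.935  0.708]
side teal_lid [ 0.633 -0.005  0.074] 0.74
side rack [0.271 0.301 0.003] 0.92
side rack [ 0.512  0.279 -0.001] 0.67
side white_lid [ 0.586 -0.282  0.07 ] 0.84
side teal_lid reg 0.75 2177 [ 0.541 -0.027  0.079] [0.072 0.083] [0.572 0.037] [0.368 0.233] 54.0
side rack reg 0.93 1815 [0.503 0.248 0.03 ] [0.007 0.086] [0.526 0.309] [0.498 0.151] 77.0
side rack reg 0.93 2135 [0.27  0.268 0.029] [0.005 0.087] [0.283 0.391] [0.385 0.15 ] 87.0
side white_lid reg 0.77 3641 [ 0.495 -0.287  0.079] [0.073 0.083] [ 0.537 -0.231] [0.27  0.305] 86.1
```

View pics/top0.png

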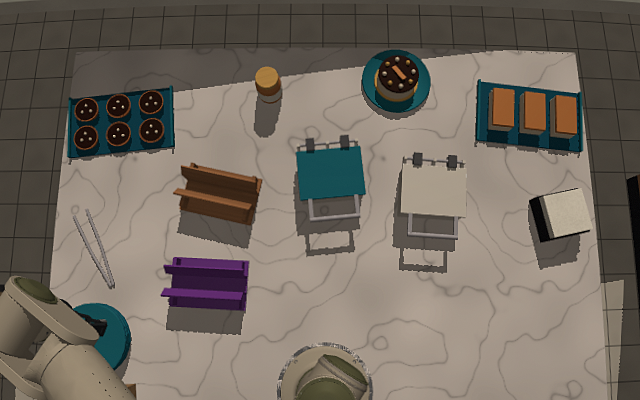

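View pics/side0.png

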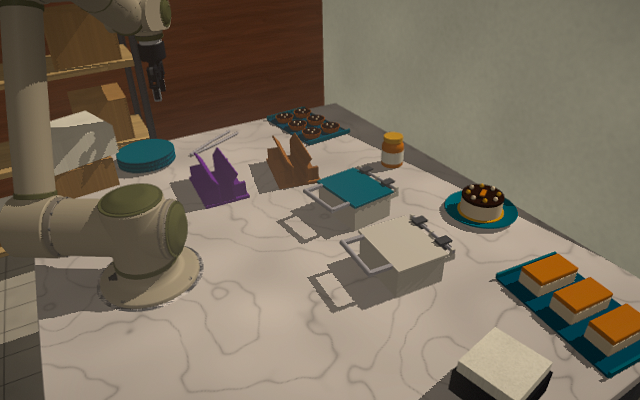

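The top view shows the teal lid at (330,172), with its bar at (335,217) towards the robot. The wooden rack is at (219,193), and the purple decoy at (207,283). In the side view the white lid is at (405,240), away from the path. Next I'll refine the lid and rack yaw and the bar position.

```bash
cat >> h.py <<'E'
def togo(target, yaw):
    """shift and turn (in full-scale units) to bring TCP to target, tool down, tool y at yaw deg"""
    o=observe();R=np.array(o["tool_rot"]);p=np.array(o["position"])
    c,s=np.cos(np.radians(yaw)),np.sin(np.radians(yaw))
    T=np.array([[-(-s),c,0],[-c,s,0],[0,0,-1]]); 
    if np.linalg.det(T)<0: T[:,0]*=-1
    rv=cv2.Rodrigues(R.T@T)[0].ravel()
    print("pos",np.round(p,4),"shift/40mm tool now",np.round(R.T@(target-p)/.04,2),"tool at goal yaw",np.round(T.T@(target-p)/.04,2),"turn/5deg",np.round(np.degrees(rv)/5,2),"t",o["time_s"],"F",np.round(o["ft_force"],1),"w",round(o["grip_width"],4))
E
python3 - <<'E'
from h import *
d=get_image("top");A=np.ones((400,640),bool);P=cloud(d,A&(d["range_z"]>0))
V,U=np.nonzero(d["range_z"]>0)
hsv=cv2.cvtColor(d["img"],cv2.COLOR_BGR2HSV)[V,U]
def rect(n,m):
    rc=cv2.minAreaRect(P[m][:,:2].astype(np.float32));print(n,m.sum(),np.round(rc[0],4),np.round(rc[1],4),round(rc[2],2),"z",np.round(np.median(P[m][:,2]),4))
near=lambda x,y,r:np.hypot(P[:,0]-x,P[:,1]-y)<r
teal=(hsv[:,0]>80)&(hsv[:,0]<105)&(hsv[:,1]>120)&near(.55,0,.13)&(P[:,2]>.06)
rect("plate",teal)
m=near(.44,0,.12)&(P[:,2]>.06)&(P[:,2]<.1)&(P[:,0]<.47)&~teal
rect("handle",m)
Q=P[m];b=Q[Q[:,0]<.46];print(np.round(np.percentile(Q[:,0],[0,5,50,95,100]),4))
for n,x,y in(("rack",.513,.283),):
    m=near(x,y,.14)&(P[:,2]>.004)&(P[:,2]<.1);rect(n,m)
    t=m&(P[:,2]>.078);rect("racktop",t)
    f=near(x,y,.14)&(P[:,2]>.004)&(P[:,2]<.02);rect("base",f)
    D=P[t][:,:2]; D=D-D.mean(0); print("top pca",np.degrees(np.arctan2(*np.linalg.svd(D,full_matrices=0)[2][0][::-1])))
hh=near(.64,0,.13)&(P[:,2]>.06)&(P[:,0]>.61)&~teal;rect("hinge/rod",hh)
E
```

```text
plate 3111 [ 0.5527 -0.0144] [0.1332 0.1657] 5.73 z 0.0789
handle 331 [ 0.4467 -0.0231] [0.1287 0.045 ] 89.71 z 0.0796
[0.4244 0.4269 0.4371 0.4641 0.4695]
rack 3910 [0.5108 0.2801] [0.2709 0.2761] 53.41 z 0.0116
racktop 675 [0.51  0.281] [0.1999 0.08  ] 77.99 z 0.0844
base 2213 [0.5108 0.2801] [0.2709 0.2761] 53.41 z 0.008
top pca -102.11150790803619
hinge/rod 413 [ 0.6301 -0.0094] [0.0395 0.1655] 0.13 z 0.082
```

```bash
python3 -c "
from h import *
togo(np.array([.435,-.025,.15]),5.7)"
```

```text
pos [0.1905 0.5159 0.2313] shift/40mm tool now [-10.42 -10.57   2.03] tool at goal yaw [-14.06   4.74   2.03] turn/5deg [-0.    0.   12.81] t 0.85 F [ 0.8 -0.6 -0.3] w 0.0854
```

```bash
python3 -m pendant '[[[-0.7,-0.7,0],[0,0,0]],[[-1,-1,0],[0,0,0]],[[-1,-1,0],[0,0,0]],[[-1,-1,0],[0,0,0]],[[-1,-1,0],[0,0,0]],[[-1,-1,0],[0,0,0]],[[-1,-1,0],[0,0,0]],[[-1,-1,0],[0,0,0]]]' 0.5
python3 -m pendant '[[[-1,-1,0],[0,0,0]],[[-1,-1,0],[0,0,0]],[[-0.6,-0.7,0],[0,0,0]],[[0,0,0],[0,0,1]],[[0,0,0],[0,0,1]],[[0,0,0],[0,0,1]],[[0,0,0],[0,0,1]],[[0,0,0],[0,0,1]]]'
python3 -m pendant '[[[0,0,0],[0,0,1]],[[0,0,0],[0,0,1]],[[0,0,0],[0,0,1]],[[0,0,0],[0,0,1]],[[0,0,0],[0,0,1]],[[0,0,0],[0,0,1]],[[0,0,0],[0,0,1]],[[0,0,0],[0,0,0.8]]]'
python3 - <<'E'
from h import *
togo(np.array([.435,-.025,.15]),5.7)
d=get_image("wrist");cv2.imwrite("pics/w1.png",d["img"])
for q in("teal_lid",):
  for r in landmark_of("wrist",q): print(np.round(r["point"],4),r["conf"])
P=cloud(d,d["range_z"]>0)
m=(abs(P[:,2]-.076)<.008)&(P[:,0]>.4)&(P[:,0]<.475)&(abs(P[:,1]+.025)<.045)
print(m.sum(),np.round(np.percentile(P[m],[1,50,99],axis=0),4))
Q=P[m];Q=Q[Q[:,0]<.455];k=np.polyfit(Q[:,1]+.025,Q[:,0],1);print("bar x at y=-.025",k,"yaw",np.degrees(np.arctan(-k[0])))
E
```

```text
time_s: 1.85
position: [0.3733, 0.1185, 0.2316]
tool_rot: [[-0.938, 0.346, 0.001], [0.346, 0.938, 0.0], [-0.001, 0.0, -1.0]]
ft_force: [0.7, -0.1, 0.2]
grip_width: 0.043
gripper_force: 0.0
time_s: 2.85
position: [0.4329, -0.0171, 0.2314]
tool_rot: [[-0.702, 0.713, 0.0], [0.713, 0.702, -0.0], [-0.0, 0.0, -1.0]]
ft_force: [0.2, 0.1, -0.8]
grip_width: 0.0423
gripper_force: 0.0
time_s: 3.85
position: [0.4329, -0.0171, 0.2314]
tool_rot: [[-0.097, 0.995, 0.0], [0.995, 0.097, -0.0], [-0.0, 0.0, -1.0]]
ft_force: [0.3, -0.7, 1.0]
grip_width: 0.0428
gripper_force: 0.0
pos [ 0.4329 -0.0171  0.2314] shift/40mm tool now [-0.2   0.03  2.04] tool at goal yaw [-0.2   0.03  2.04] turn/5deg [ 0.    0.   -0.02] t 3.85 F [ 0.3 -0.7  1. ] w 0.0428
[ 0.6342 -0.0083  0.074 ] 0.75
1297 [[ 0.4256 -0.0687  0.0747]
 [ 0.4347 -0.0219  0.0789]
 [ 0.444   0.0192  0.0811]]
bar x at y=-.025 [-0.10620831  0.43497023] yaw 6.062560539763192
```

View pics/w1.png

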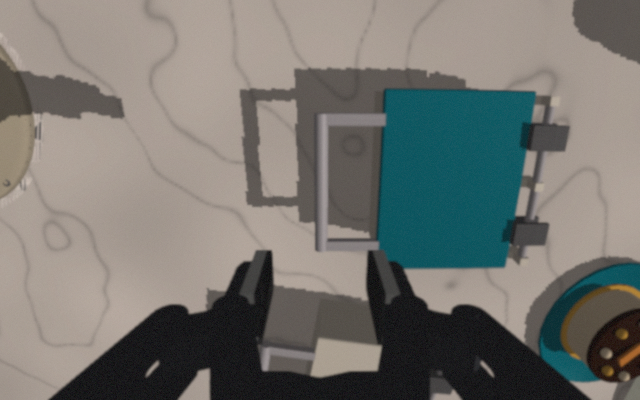

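The bar is at image column 322, rows 115–250, which gives x=0.435, y=-0.025, yaw about 5.9° and the expected height. Descending to grip it.

```bash
python3 -m pendant '[[[-0.2,0.04,0.4],[0,0,0]],[[0,0,0.7],[0,0,0]],[[0,0,0.8],[0,0,0]],[[0,0,0.8],[0,0,0]],[[0,0,0.7],[0,0,0]],[[0,0,0.5],[0,0,0]],[[0,0,0.43],[0,0,0]],[[0,0,0],[0,0,0]]]' 0.5 40
python3 -m pendant '[[[0,0,0],[0,0,0]],[[0,0,0],[0,0,0]],[[0,0,0],[0,0,0]],[[0,0,0],[0,0,0]],[[0,0,0],[0,0,0]]]' 0 40
python3 -c "
from h import *
togo(np.array([.435,-.025,.055]),5.7)"
```

```text
time_s: 4.95
position: [0.4349, -0.0248, 0.0575]
tool_rot: [[-0.101, 0.995, -0.002], [0.995, 0.101, 0.001], [0.001, -0.002, -1.0]]
ft_force: [0.3, -0.5, -0.2]
grip_width: 0.0428
gripper_force: 0.0
time_s: 5.58
position: [0.4356, -0.025, 0.0584]
tool_rot: [[-0.1, 0.995, 0.001], [0.995, 0.1, -0.0], [-0.0, 0.001, -1.0]]
ft_force: [-0.0, -0.2, 4.0]
grip_width: 0.0108
gripper_force: 39.1
pos [ 0.4356 -0.025   0.0584] shift/40mm tool now [ 0.   -0.02  0.08] tool at goal yaw [ 0.   -0.02  0.08] turn/5deg [0.01 0.   0.01] t 5.575 F [-0.  -0.2  4. ] w 0.0108
```

```bash
python3 -m pendant '[[[0,0.02,-0.43],[0,0,0]],[[0,0.06,-0.43],[0,0,0]],[[0,0.09,-0.42],[0,0,0]],[[0,0.13,-0.41],[0,0,0]],[[0,0.165,-0.4],[0,0,0]],[[0,0.2,-0.38],[0,0,0]]]'
python3 -c "
from h import *
togo(np.array([.435,-.025,.055]),5.7)
for r in landmark_of('side','teal_lid'): print(r)"
```

```text
time_s: 6.32
position: [0.4611, -0.0219, 0.1567]
tool_rot: [[-0.1, 0.995, -0.003], [0.995, 0.1, 0.001], [0.001, -0.003, -1.0]]
ft_force: [0.3, -0.0, -2.2]
grip_width: 0.0106
gripper_force: 38.9
pos [ 0.4611 -0.0219  0.1567] shift/40mm tool now [-0.01 -0.65  2.54] tool at goal yaw [-0.01 -0.66  2.54] turn/5deg [-0.03 -0.01  0.01] t 6.325 F [ 0.3 -0.  -2.2] w 0.0106
{'point': [0.6327, -0.0054, 0.0739], 'conf': 0.74}
```

```bash
python3 -m pendant '[[[0,0.23,-0.365],[0,0,0]],[[0,0.265,-0.345],[0,0,0]],[[0,0.29,-0.32],[0,0,0]],[[0,0.32,-0.29],[0,0,0]],[[0,0.345,-0.265],[0,0,0]],[[0,0.365,-0.23],[0,0,0]]]'
python3 -m pendant '[[[0,0.385,-0.2],[0,0,0]],[[0,0.4,-0.165],[0,0,0]],[[0,0.41,-0.13],[0,0,0]],[[0,0.42,-0.095],[0,0,0]],[[0,0.43,-0.055],[0,0,0]],[[0,0.43,-0.02],[0,0,0]],[[0,0,0],[0,0,0]],[[0,0,0],[0,0,0]]]'
python3 - <<'E'
from h import *
togo(np.array([.6327,-.006,.253]),5.7)
d=get_image("side");cv2.imwrite("pics/s2.png",d["img"])
for r in landmark_of('side','teal_lid'): print(r)
E
```

```text
time_s: 7.12
position: [0.5322, -0.0147, 0.2309]
tool_rot: [[-0.1, 0.995, -0.004], [0.995, 0.1, -0.0], [0.0, -0.004, -1.0]]
ft_force: [-11.8, 0.6, 8.6]
grip_width: 0.0101
gripper_force: 39.7
time_s: 8.12
position: [0.6319, -0.0051, 0.2554]
tool_rot: [[-0.1, 0.995, -0.001], [0.995, 0.1, 0.0], [0.0, -0.001, -1.0]]
ft_force: [1.0, 0.3, -2.1]
grip_width: 0.01
gripper_force: 42.4
pos [ 0.6319 -0.0051  0.2554] shift/40mm tool now [-0.02  0.02  0.06] tool at goal yaw [-0.02  0.02  0.06] turn/5deg [-0.01 -0.    0.01] t 8.125 F [ 1.   0.3 -2.1] w 0.01
{'point': [0.6378, -0.0045, 0.0731], 'conf': 0.72}
```

View pics/s2.png

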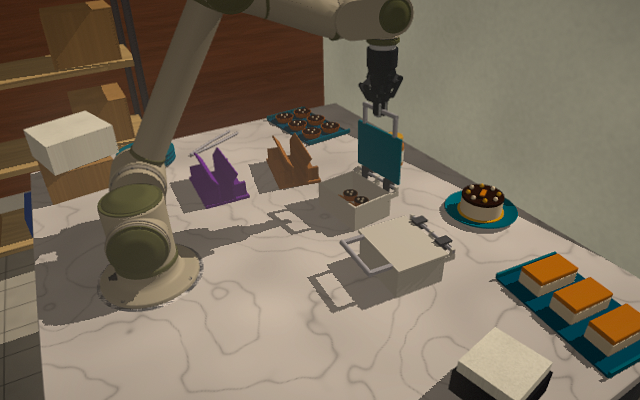

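The side view shows the lid standing upright on its rod at (380,150), the box open below it, and the white lid shut. Lifting straight up now.

```bash
python3 -m pendant '[[[0,0,-0.2],[0,0,0]],[[0,0,-0.3],[0,0,0]],[[0,0,-0.4],[0,0,0]],[[0,0,-0.4],[0,0,0]],[[0,0,-0.4],[0,0,0]],[[0,0,-0.4],[0,0,0]],[[0,0,-0.3],[0,0,0]],[[0,0,-0.2],[0,0,0]]]'
python3 - <<'E'
from h import *
togo(np.array([.511,.282,.34]),-12.2)
for c in('side','top'):
  get_image(c)
  for r in landmark_of(c,'teal_lid'): print(c,r)
E
```

```text
time_s: 9.22
position: [0.6325, -0.0051, 0.3611]
tool_rot: [[-0.1, 0.995, 0.001], [0.995, 0.1, -0.0], [-0.0, 0.001, -1.0]]
ft_force: [0.2, -0.3, -2.8]
grip_width: 0.0102
gripper_force: 42.3
pos [ 0.6325 -0.0051  0.3611] shift/40mm tool now [ 7.44 -2.31  0.52] tool at goal yaw [ 6.37 -4.49  0.53] turn/5deg [0.01 0.   3.59] t 9.225 F [ 0.2 -0.3 -2.8] w 0.0102
side {'point': [0.6359, -0.0046, 0.1791], 'conf': 0.58}
```

```bash
python3 -m pendant '[[[0.2,-0.06,0],[0,0,0]],[[0.4,-0.12,0],[0,0,0]],[[0.6,-0.19,0],[0,0,0]],[[0.7,-0.22,0],[0,0,0]],[[0.8,-0.25,0],[0,0,0]],[[0.8,-0.25,0],[0,0,0]],[[0.8,-0.25,0],[0,0,0]],[[0.8,-0.25,0],[0,0,0]]]'
python3 -m pendant '[[[0.8,-0.25,0],[0,0,0]],[[0.6,-0.19,0],[0,0,0]],[[0.5,-0.15,0],[0,0,0.4]],[[0.3,-0.09,0],[0,0,0.8]],[[0.14,-0.04,0],[0,0,0.9]],[[0,0,0],[0,0,0.9]],[[0,0,0],[0,0,0.59]],[[0,0,0],[0,0,0]]]'
python3 -m pendant '[[[0,0,0],[0,0,0]],[[0,0,0],[0,0,0]],[[0,0,0],[0,0,0]],[[0,0,0],[0,0,0]]]'
python3 - <<'E'
from h import *
togo(np.array([.511,.282,.201]),-12.2)
for c in('side','top'):
  d=get_image(c);cv2.imwrite(f"pics/{c}3.png",d["img"])
  for q in('teal_lid','rack'):
   for r in landmark_of(c,q): print(c,q,r)
  for r in regions_of(c,'teal_lid')[:1]:
    P=cloud(d,r["mask"]);P=P[P[:,2]>.17];n=np.linalg.svd(P-np.median(P,0),full_matrices=0)[2][2];print("plane n",n.round(3),np.median(P,0).round(3),len(P))
E
```

```text
time_s: 10.42
position: [0.5472, 0.1939, 0.3604]
tool_rot: [[-0.101, 0.995, 0.0], [0.995, 0.101, 0.0], [0.0, 0.0, -1.0]]
ft_force: [0.5, -0.5, -3.2]
grip_width: 0.0102
gripper_force: 42.3
time_s: 11.42
position: [0.5107, 0.2832, 0.3604]
tool_rot: [[0.21, 0.978, 0.0], [0.978, -0.21, 0.0], [0.0, 0.0, -1.0]]
ft_force: [-0.5, 0.5, -2.5]
grip_width: 0.0103
gripper_force: 42.3
time_s: 11.92
position: [0.5119, 0.2821, 0.3601]
tool_rot: [[0.212, 0.977, -0.0], [0.977, -0.212, 0.0], [-0.0, -0.0, -1.0]]
ft_force: [-0.2, 0.5, -3.3]
grip_width: 0.0104
gripper_force: 42.3
pos [0.5119 0.2821 0.3601] shift/40mm tool now [-0.01 -0.02  3.98] tool at goal yaw [-0.01 -0.02  3.98] turn/5deg [-0.  0. -0.] t 11.925 F [-0.2  0.5 -3.3] w 0.0104
side teal_lid {'point': [0.5153, 0.2836, 0.1805], 'conf': 0.76}
side rack {'point': [0.2704, 0.3037, 0.0048], 'conf': 0.86}
side rack {'point': [0.51, 0.276, -0.0025], 'conf': 0.82}
side rack {'point': [0.552, -0.0103, -0.0015], 'conf': 0.52}
plane n [-0.981  0.196 -0.012] [0.502 0.247 0.27 ] 888
top teal_lid {'point': [0.5131, 0.2834, 0.1759], 'conf': 0.95}
top rack {'point': [0.5124, 0.2841, -0.0048], 'conf': 0.73}
top rack {'point': [0.2722, 0.3022, -0.0013], 'conf': 0.73}
plane n [-0.976  0.214 -0.023] [0.496 0.228 0.31 ] 635
```

View pics/side3.png

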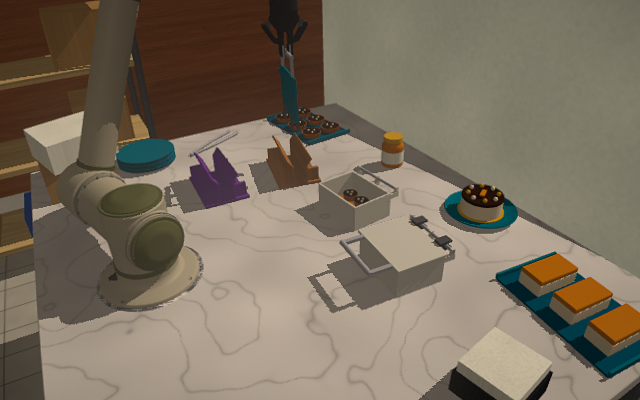

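The lid hangs vertically at (288,95), right above the wooden rack at (292,165) and aligned with it. Lowering it.

```bash
python3 -m pendant '[[[0,0,0.2],[0,0,0]],[[0,0,0.4],[0,0,0]],[[0,0,0.5],[0,0,0]],[[0,0,0.5],[0,0,0]],[[0,0,0.5],[0,0,0]],[[0,0,0.5],[0,0,0]],[[0,0,0.4],[0,0,0]],[[0,0,0.3],[0,0,0]]]'
python3 -m pendant '[[[0,0,0.2],[0,0,0]],[[0,0,0.15],[0,0,0]],[[0,0,0.1],[0,0,0]],[[0,0,0],[0,0,0]]]'
```

```text
time_s: 13.32
position: [0.5116, 0.2821, 0.227]
tool_rot: [[0.212, 0.977, -0.001], [0.977, -0.212, -0.0], [-0.001, -0.001, -1.0]]
ft_force: [-0.1, 0.4, -3.0]
grip_width: 0.01
gripper_force: 42.2
time_s: 13.82
position: [0.5118, 0.2822, 0.2101]
tool_rot: [[0.212, 0.977, -0.0], [0.977, -0.212, -0.0], [-0.0, -0.0, -1.0]]
ft_force: [0.1, -0.1, -2.1]
grip_width: 0.0107
gripper_force: 42.2
```

```bash
python3 -m pendant '[[[0,0,0.05],[0,0,0]],[[0,0,0.05],[0,0,0]],[[0,0,0],[0,0,0]]]'
python3 -m pendant '[[[0,0,0.03],[0,0,0]],[[0,0,0],[0,0,0]]]'
python3 -m pendant '[[[0,0,0.03],[0,0,0]],[[0,0,0],[0,0,0]]]'
```

```text
time_s: 14.2
position: [0.5118, 0.2822, 0.206]
tool_rot: [[0.212, 0.977, -0.0], [0.977, -0.212, -0.0], [-0.0, -0.0, -1.0]]
ft_force: [-0.7, 0.5, -2.6]
grip_width: 0.0103
gripper_force: 42.3
time_s: 14.45
position: [0.5122, 0.2823, 0.2055]
tool_rot: [[0.212, 0.977, 0.001], [0.977, -0.212, 0.0], [0.001, 0.001, -1.0]]
ft_force: [0.4, 1.4, 1.0]
grip_width: 0.0103
gripper_force: 42.7
time_s: 14.7
position: [0.5127, 0.2823, 0.2054]
tool_rot: [[0.212, 0.977, 0.004], [0.977, -0.212, 0.001], [0.002, 0.004, -1.0]]
ft_force: [0.4, -0.6, 8.0]
grip_width: 0.0104
gripper_force: 43.4
```

Contact at z=0.2055, as expected. I'll take off the pressing force and open in stages.

```bash
python3 -m pendant '[[[0,0,-0.05],[0,0,0]],[[0,0,0],[0,0,0]]]' - 20
python3 -m pendant '[[[0,0,0],[0,0,0]],[[0,0,0],[0,0,0]],[[0,0,0],[0,0,0]]]' 0.25
python3 -m pendant '[[[0,0,0],[0,0,0]],[[0,0,0],[0,0,0]],[[0,0,0],[0,0,0]]]' 0.6
python3 - <<'E'
from h import *
togo(np.array([.511,.282,.3]),-12.2)
for c in('side',"wrist"):
  d=get_image(c)
  cv2.imwrite(f"pics/{c}4.png",d["img"])
  for r in landmark_of(c,'teal_lid'): print(c,r)
  for r in regions_of(c,'teal_lid')[:1]:
    P=cloud(d,r["mask"]);P=P[P[:,2]>.09];n=np.linalg.svd(P-np.median(P,0),full_matrices=0)[2][2];print("plane n",n.round(3),np.median(P,0).round(3),len(P))
E
```

```text
time_s: 14.95
position: [0.5117, 0.2821, 0.2055]
tool_rot: [[0.212, 0.977, -0.001], [0.977, -0.212, -0.0], [-0.0, -0.0, -1.0]]
ft_force: [-0.3, 0.3, -0.5]
grip_width: 0.0106
gripper_force: 42.5
time_s: 15.32
position: [0.5119, 0.2822, 0.2057]
tool_rot: [[0.212, 0.977, 0.0], [0.977, -0.212, 0.0], [0.0, -0.0, -1.0]]
ft_force: [0.8, -0.2, 0.0]
grip_width: 0.0214
gripper_force: 0.0
time_s: 15.7
position: [0.5118, 0.2822, 0.2057]
tool_rot: [[0.212, 0.977, -0.0], [0.977, -0.212, -0.0], [-0.0, -0.0, -1.0]]
ft_force: [-0.1, -0.9, 0.7]
grip_width: 0.0514
gripper_force: 0.0
pos [0.5118 0.2822 0.2057] shift/40mm tool now [-0.01 -0.02 -2.36] tool at goal yaw [-0.01 -0.02 -2.36] turn/5deg [-0.  0. -0.] t 15.7 F [-0.1 -0.9  0.7] w 0.0514
side {'point': [0.5183, 0.2827, 0.0232], 'conf': 0.64}
plane n [-0.98   0.201  0.01 ] [0.505 0.251 0.157] 522
wrist {'point': [0.5185, 0.2806, 0.023], 'conf': 0.89}
plane n [-0.97   0.228  0.086] [0.518 0.307 0.224] 10803
```

View pics/side4.png

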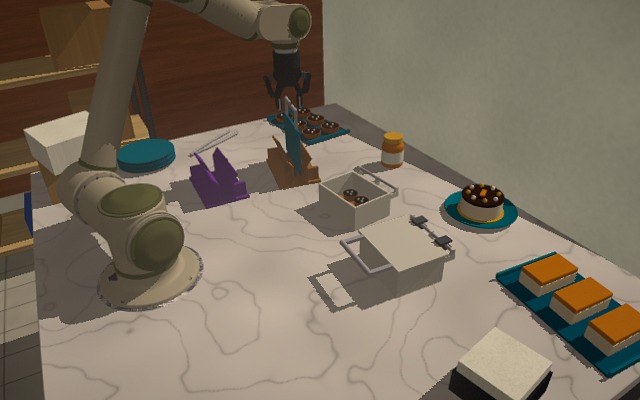

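View pics/wrist4.png

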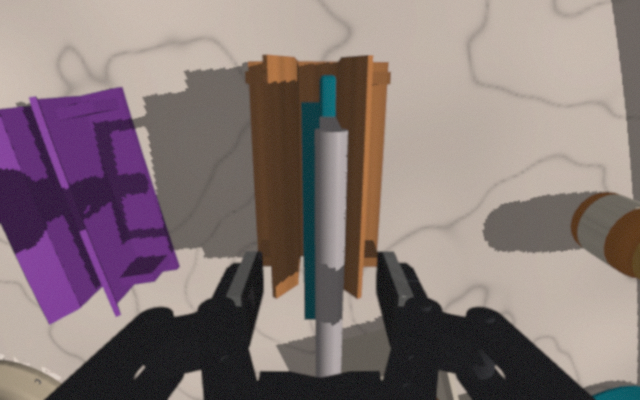

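The lid is standing in the wooden slot: in the wrist view the plate is at (312,210), between the rails at (285,170) and (355,170). The fingers are clear of the bar at (330,250), so I'll retreat straight up.

```bash
python3 -m pendant '[[[0,0,-0.2],[0,0,0]],[[0,0,-0.3],[0,0,0]],[[0,0,-0.5],[0,0,0]],[[0,0,-0.6],[0,0,0]],[[0,0,-0.6],[0,0,0]],[[0,0,-0.4],[0,0,0]],[[0,0,0],[0,0,0]],[[0,0,0],[0,0,0]]]'
python3 - <<'E'
from h import *
for c in('side','top'):
  d=get_image(c);cv2.imwrite(f"pics/{c}5.png",d["img"])
  for q in('teal_lid','white_lid'):
   for r in landmark_of(c,q)[:1]: print(c,q,r)
E
```

```text
time_s: 17.0
position: [0.5117, 0.2821, 0.3093]
tool_rot: [[0.212, 0.977, -0.001], [0.977, -0.212, -0.0], [-0.0, -0.001, -1.0]]
ft_force: [0.4, -0.0, -1.0]
grip_width: 0.0513
gripper_force: 0.0
side teal_lid {'point': [0.519, 0.2833, 0.0235], 'conf': 0.86}
side white_lid {'point': [0.59, -0.2801, 0.0693], 'conf': 0.84}
top teal_lid {'point': [0.5149, 0.2854, 0.0213], 'conf': 0.77}
top white_lid {'point': [0.5873, -0.2815, 0.0801], 'conf': 0.76}
```

View pics/side5.png

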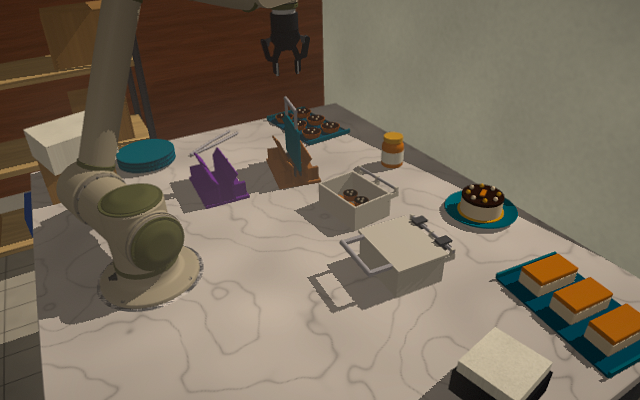

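The lid stands in the rack at (292,145), the gripper is well above it at (285,50), and the white lid is shut at (405,240). Handing in.

```bash
python3 -c "
from rig import *
print(close_job())"
```

```text
the job is handed in; nothing more can be done
None
```

The teal lid is standing hinge edge down in the wooden rack's slot, released with the gripper clear of it; the white-lidded box is still shut and untouched, and the job was handed in at about 17 s.

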